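# Lock out the flow and hold the pump's tensioner open

### The arm

A 6-joint arm with a two-finger parallel gripper is mounted at the origin on a cart in front of the work surface, level with it; the furniture and walls round the work are solid. World frame = base frame: x ahead of the robot, y to its left, z up, the work surface at z = 0. Lengths are in m, angles in rad, forces in N, time in s.
With the tool pointing down it reaches from about 0.35 to 0.775 m from the base axis. Payload 7.3 kg.
Tool frame: the origin (TCP) lies at the centre of the arm's flange, where the gripper is bolted on; the fingertips stand 178 mm ahead of it and the grasp point (between the pads) lies 159 mm ahead of it; z points along the fingers, y is the line along which they close (so a half turn about z gives the same grasp; the last joint's range is limited). The gripper opens to 92 mm and grips with 3 to 60 N. Pads are 19 mm wide; open, the fingers measure 130 mm over their backs; the gripper's body (75 mm by 190 mm) begins 47 mm behind the grasp point.
Start: joints at [0.984, 0.342, 1.524, -0, 1.275, -0.146], TCP at [0.224, 0.475, 0.405] pointing down, gripper open.
Joint ranges: [-2.53, 2.53], [-0.77, 2.02], [0.04, 2.7], [-1, 4.14], [0.28, 2.66], [-3.11, 3.11]. Speed limits (rad/s): [2.57, 2.57, 3.14, 3.14, 3.14, 3.14].

### API

Orientations are given as [roll, pitch, yaw] about the fixed x, y, z axes, in that order (R = Rz(yaw) Ry(pitch) Rx(roll)).
In Python, from cell import telemetry, vision, ticket gives the robot as it stands.
- The arm moves only by the shell command python3 -m crank 'ROWS' [FORCE]. ROWS is JSON, a list of rows, each a list of 5 numbers: the gripper command: -1 is shut, 1 is fully open, values between are in proportion, then the shift along the tool's x, y, z in mm, then the turn about the tool's z in rad. In form: [[fingers, dx, dy, dz, roll], ...]. A call has 1 to 12 rows; each row is the pose to reach, as a shift and turn from the pose commanded when the call began, along the tool's axes at that moment; what a row does not reach only later rows make up. A row lasts 1/12 s, in which the tool goes at most 41.7 mm and 7.16 degrees, less where a joint would pass 70% of its speed; a pose out of reach is approached as far as the arm can. A call with a gripper value outside its range is refused whole. The fingers move at their own pace and stop on an object; FORCE is the grip in N (left out, the last holds). Time passes only in rows, so rows that repeat a pose let the fingers close. It gives the time, the measured TCP pose, the force, the opening and the grip force at its end, in the units of the state.
- telemetry.observe(): the state, without advancing time (a new reading comes with each control period).
- vision.read_camera(name): name is "side" or "top" or "wrist"; returns (picture, depth): 420x560x3 uint8, red, green, blue; 420x560 float32, m along the optical axis (not along the pixel's ray), 0 where there is no reading.
- vision.get_calibration(name): a dict with "camera_matrix" (3x3 intrinsics, pixels), "rvec" (rotation vector, rad) and "tvec" (3), from world to camera coordinates, as OpenCV has them. Camera axes: x right, y down, z forward; pixel columns grow to the right and rows downward; lengths in m; the calibration is good to about 2 mm. A picture is of the moment at which its call begins: read the wrist's pose just before it. get_calibration takes no time and is no camera call; for the wrist camera it gives the pose at the moment of the call.
- ticket.hand_in(): hands the job in; it is judged then, once.
The state is a dict: "time": time; "qpos": joint angles; "qvel": joint speeds; "joint_efforts": joint torques, N m; "tool_pos": TCP position; "tool_rot": TCP orientation; "contact_force": force on the tool from outside, world axes, zero at the start; "torque": the same for the moment, N m; "opening": finger opening in m; "grip_force": force on a finger pad.
Only numpy, scipy, OpenCV 4.12 (cv2) and the standard library are available. Lean on these libraries where they do the work, as an engineer would, in place of code of your own. Each camera call takes 0.05 s, during which the arm holds its last target. There are 200 camera calls.

### The job

Make the lab pump ready for a tube change: turn the black flow knob until its white pointer is on the red mark, then slide the yellow fork lock all the way over the knob. After that push the pump head's sprung tensioner arm back, well past its click toward its rubber stop, and finish the program while still holding it pressed back there with the fingers (it springs shut if let go). Leave the other things on the bench where they are.

Things in the scene. Friction and masses are not known exactly. Their poses are not given: they have to be found in the camera images.
- regulator: Flow regulator, a white block 110 (x) x 180 (y) x 40 mm high, fixed to the bench, standing left or right of the pump head, turned up to 0.3 rad. Origin: centre of its underside; x away from the robot, y to its left, z up (at yaw 0). In this frame the knob's axis is at x 0, y -35 mm; a red mark line on the top lies at y -63 to -77 mm, x 0. The yellow lock runs along y from the +y half.
- flow_knob (a joint): Flow knob angle in rad: 0 = white pointer on the red mark (the bar then lies along the regulator's y, pointer end to -y); grows clockwise seen from above, free from -0.35 to 1.35. Stiff enough (0.04 N m) to stay where it is left. Starts 0.5 to 1.0.
- knob_grip (a point): Point on the knob's axis, 70 mm above the bench, in the upper part of the black grip bar, which is 12 mm wide, 40 mm long, and reaches from 45 to 82 mm above the bench; below it a grey disc, diameter 52 mm, 40 to 45 mm above the bench. The point's y axis runs along the bar, its -y end being the white pointer's end; z up.
- knob_lock (a joint): Travel of the yellow lock in m: 0 = open (as it starts), 0.030 = fully over the knob. It slides toward the regulator's -y, friction about 1.5 N, stays where it is left. Its two prongs, 16 mm apart, pass either side of the bar's end, so it goes home only when the knob is at the mark to about 0.12 rad.
- lock_tab (a point): Centre of the lock's upright yellow tab, 74 mm above the bench: 24 mm (x) x 12 mm (y), reaching from 55 to 88 mm above the bench; push it on its +y face toward the regulator's -y. It stands 94 mm from the knob's axis when open and 64 mm when locked. The rest of the lock (fork, 36 mm wide) is 55 mm high; it ends 12 mm behind the tab's centre.
- pump_head: Pump head on a grey base plate 190 x 225 mm, 22 mm high, fixed to the bench, turned up to 0.3 rad. In its frame (x away from the robot, y to its left, z up at yaw 0; z = 0 at the bench) the plate spans x -85 to 105, y -105 to 120 mm; the tensioner arm's vertical hinge is at x 20, y -80 mm. The white rotor with blue shroud (at x -35, y -20, up to 52 mm high), blue gear box (x 77, y -77, up to 60 mm), rubber stop (46 mm high) and click pawl guide (42 mm high) are fixed.
- tension_arm (a joint): Tensioner arm angle in rad: 0 = closed on the rotor (as it starts), the arm then lies along the pump head's +y from the hinge; grows as the arm's end is pushed toward the pump head's +x (clockwise seen from above), stop at 0.52. Spring: about 3 N at the post when closed, 6.5 N at 0.4; let go, it returns by itself. Between 0.23 and 0.33 it rides over the click pawl (1 to 3 N more).
- tension_post (a point): Point on the axis of the upright round black post with orange top at the arm's free end, 68 mm above the bench; post diameter 18 mm, from 40 to 89 mm above the bench, 140 mm from the hinge. Push on its -x side. The arm bar under it is 40 mm high.
- click_pawl (a joint): Brass click pawl slider in m: 0 = out, about 0.0025 when the arm's tooth rides over it, 0 again once the arm has passed its click.
- timer: Small white timer 66 x 66 x 20 mm, loose bystander of the equipment; origin at the centre of its underside.
- tape_roll: Green tape roll 83 mm across, 18 mm high, loose bystander; origin at the centre of its underside.
- petri_dish: Petri dish 90 mm across, 12 mm high, loose bystander; origin at the centre of its underside.

How it is judged:
On the way, in this order (a step that is already met when the one before it is completed fails the run):
1. the knob stands at the red mark while the lock is still open (value of joint flow_knob between -0.15 and 0.15 rad and value of joint knob_lock below 0.012 m), for 0.2 s.
2. the lock is fully over the knob, the knob at the mark (value of joint flow_knob between -0.18 and 0.18 rad and value of joint knob_lock above 0.025 m), for 0.2 s.
3. the tensioner arm is past its click, the pawl has snapped back, the lock still on (value of joint tension_arm above 0.37 rad and value of joint click_pawl below 0.001 m and value of joint knob_lock above 0.025 m), for 0.2 s.
At the end, for the whole second after the job is handed in: The knob is at the mark to 0.18 rad with the lock at least 25 of 30 mm over it; the tensioner arm is past 0.37 rad (stop at 0.52), at rest, the pawl back out, and the fingers still press on it with more than 1.5 N (all of step 3 and value of joint flow_knob between -0.18 and 0.18 rad and velocity of joint tension_arm between -0.05 and 0.05 rad/s and contact force between the fingers and pump_head above 1.5 N); the arm keeps its last pose, push and grip.
It fails at once if the timer is moved more than 30 mm (distance of timer from where it was at the start of the episode above 0.03 m).
It fails at once if the tape roll is moved more than 30 mm (distance of tape_roll from where it was at the start of the episode above 0.03 m).
It fails at once if the petri dish is moved more than 30 mm (distance of petri_dish from where it was at the start of the episode above 0.03 m).
It also fails if it takes over 53 s, if anything falls off the work surface, if the arm or the gripper's body presses on something with over 40 N, if the wrist force passes 120 N, or if a joint passes its speed limit or range.

## Working session

There is one attempt and no reset: what is moved stays moved. The work goes in short steps, Python scripts to look and compute and a shell command to move; the robot and the scene stay as the last step left them, time stands still between calls to the robot, and variables do not carry over. Pictures are saved under pics/ and viewed, at most 10 in all, crops included, and the job is handed in when it is done.

```bash
mkdir -p pics; ls; python3 - <<'E'
from cell import telemetry, vision
import cv2,numpy as np
print(telemetry.observe())
for n in("top","side"):
    p,d=vision.read_camera(n); cv2.imwrite(f"pics/{n}0.png",p[:,:,::-1]); np.savez(f"{n}0.npz",p=p,d=d,**vision.get_calibration(n))
    c=vision.get_calibration(n); R=cv2.Rodrigues(np.array(c["rvec"]))[0]; print(n,c["camera_matrix"],-R.T@np.ravel(c["tvec"]))
E
```

```text
pics
{'time': 0.0, 'qpos': array([ 9.84002020e-01,  3.42742068e-01,  1.52503126e+00, -1.39470256e-05,
        1.27539308e+00, -1.46006809e-01]), 'qvel': array([ 0.00046847, -0.00070209, -0.00222318, -0.00016217, -0.00072752,
       -0.00039753]), 'joint_efforts': array([-1.62954784e-03, -4.31219566e+01, -2.44224733e+01,  7.16647971e-02,
        5.56956267e-02, -1.15626049e-04]), 'tool_pos': array([0.22390116, 0.47471145, 0.40402973]), 'tool_rot': array([-3.14003371e+00, -2.15768077e-04,  2.70080906e+00]), 'contact_force': array([ 0.39969219,  0.11395573, -0.02484673]), 'torque': array([-0.03338854,  0.05931047,  0.04110056]), 'grip_force': 0.0, 'opening': 0.09185886213079199}
top [[514.03626335   0.         281.58677656]
 [  0.         514.03626335 202.20784557]
 [  0.           0.           1.        ]] [0.3988696  0.00309547 1.38387916]
side [[489.24817921   0.         274.06088655]
 [  0.         489.24817921 213.47755779]
 [  0.           0.           1.        ]] [ 0.44591928 -0.97467133  0.87727506]
```

View pics/top0.png

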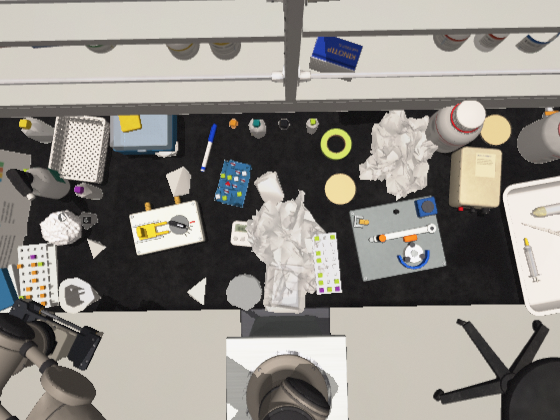

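View pics/side0.png

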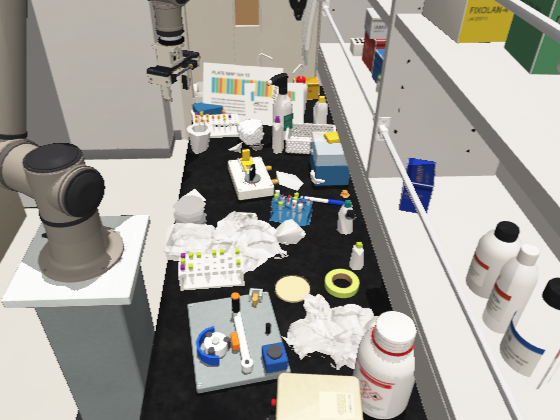

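The top view shows the regulator at about (167,228), with its knob at (179,225) and its yellow lock on the left. The pump plate is at (397,240), with the orange-topped post at about (371,239) and the hinge at about (433,232). Next I'll measure with depth and colour.

```bash
cat > h.py <<'E'
import numpy as np,cv2
def pts(d,K,rvec,tvec):
    v,u=np.mgrid[:d.shape[0],:d.shape[1]]
    c=np.stack([(u-K[0,2])/K[0,0]*d,(v-K[1,2])/K[1,1]*d,d],-1)
    return (c-np.ravel(tvec))@cv2.Rodrigues(np.array(rvec))[0]
def ray(uv,z,K,rvec,tvec):
    R=cv2.Rodrigues(np.array(rvec))[0]; o=-R.T@np.ravel(tvec)
    r=R.T@np.linalg.solve(K,[uv[0],uv[1],1]); return o+r*(z-o[2])/r[2]
E
python3 - <<'E'
from h import *
f=np.load("top0.npz"); p,d=f["p"],f["d"]; cal=(f["camera_matrix"],f["rvec"],f["tvec"])
W=pts(d,*cal); hsv=cv2.cvtColor(p,cv2.COLOR_RGB2HSV); H,S,V=cv2.split(hsv)
X,Y,Z=np.moveaxis(W,-1,0)
def blob(name,m,box):
    b=np.zeros_like(m);u0,v0,u1,v1=box;b[v0:v1,u0:u1]=1;m=m&b
    v,u=np.nonzero(m); print(name,len(u),"px",u.mean().round(1),v.mean().round(1),"xyz",W[m].mean(0).round(4),"z",np.percentile(Z[m],[5,50,95]).round(3))
    return m
def rect(name,m,z):
    c=max(cv2.findContours(m.astype(np.uint8),0,2)[0],key=cv2.contourArea); q=cv2.boxPoints(cv2.minAreaRect(c))
    w=np.array([ray(a,z,*cal)[:2] for a in q]); e=np.roll(w,-1,0)-w
    print(name,"cen",w.mean(0).round(4),"len",np.linalg.norm(e,axis=1).round(4),"ang",np.arctan2(e[:,1],e[:,0]).round(3))
R=(125,195,210,260);P=(340,190,455,285)
m=blob("reg",(Z>.025),R); rect("reg",m,.04)
blob("yellow",(H>20)&(H<33)&(S>130)&(V>120),R); blob("tab",(Z>.07)&(H>18)&(H<35)&(S>120),R)
blob("knob",(Z>.065)&(S<90)&(V<150),R); blob("red",((H<8)|(H>172))&(S>110)&(V>90),R)
m=blob("plate",(Z>.01),P); rect("plate",m,.022)
blob("orange hi",(Z>.07)&(H<20)&(S>130),P); blob("hi",(Z>.07),P)
a=cv2.resize(p[195:260,125:210],None,fx=5,fy=5,interpolation=2); b=cv2.resize(p[190:285,345:455],None,fx=3,fy=3,interpolation=2)
o=np.zeros((330,770,3),np.uint8); o[:325,:425]=a; o[:285,430:760]=b; cv2.imwrite("pics/crop.png",o[:,:,::-1])
E
```

```text
reg 2998 px 166.1 227.0 xyz [0.4447 0.306  0.0528] z [0.035 0.041 0.069]
reg cen [0.456  0.3107] len [0.1849 0.1351 0.1835 0.1349] ang [-1.37  -2.93   1.77   0.222]
yellow 293 px 149.8 230.4 xyz [0.4364 0.3442 0.0687] z [0.051 0.056 0.089]
tab 53 px 139.6 232.3 xyz [0.4299 0.3456 0.1594] z [0.076 0.088 0.611]
knob 75 px 173.3 224.2 xyz [0.443  0.2361 0.2727] z [0.074 0.083 1.384]
red 5 px 192.0 221.4 xyz [0.4465 0.1943 0.3082] z [0.037 0.04  1.115]
plate 6456 px 398.0 236.6 xyz [ 0.4088 -0.2959  0.0382] z [0.017 0.023 0.054]
plate cen [ 0.406  -0.2984] len [0.232  0.1916 0.2294 0.1912] ang [-1.402 -2.996  1.738  0.159]
orange hi 41 px 381.7 237.9 xyz [ 0.4057 -0.238   0.1199] z [0.084 0.089 0.094]
hi 92 px 392.1 238.3 xyz [ 0.4021 -0.1148  0.7637] z [0.082 1.384 1.384]
```

View pics/crop.png

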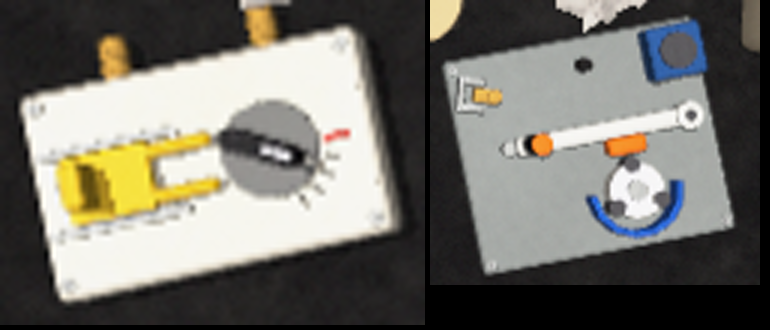

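The crop shows the knob disc at crop (270,148), which is pixel (179,224.5). The bar's white pointer end points right and down, about 0.5 rad clockwise of the red mark at crop (337,135). The orange post top is at pixel (382,238) and the hinge at about (431,228).

```bash
cat >> h.py <<'E'
def plan(t,yaw,st):
    """tool row shift (mm, rad) from state to TCP pos t, yaw"""
    y0=st["tool_rot"][2]; d=np.array(t)-st["tool_pos"]; c,s=np.cos(y0),np.sin(y0)
    dy=(yaw-y0+np.pi/2)%np.pi-np.pi/2   # half-turn symmetric
    return np.round([1e3*(c*d[0]+s*d[1]),1e3*(s*d[0]-c*d[1]),-1e3*d[2],-dy],3)
E
python3 - <<'E'
from h import *
from cell import telemetry
f=np.load("top0.npz"); cal=(f["camera_matrix"],f["rvec"],f["tvec"])
g=lambda u,v,z:ray((125+u/5-.4,195+v/5-.4),z,*cal)[:2]
k=g(270,148,.045); red=g(337,135,.04); fork=g(155,177,.055)
b0=g(222,135,.082); b1=g(303,157,.082)
h=lambda u,v,z:ray((345+(u-430)/3-.33,190+v/3-.33),z,*cal)[:2]
post=h(541,145,.089); hinge=h(690,115,.045)
print("knob",k,"bar",b0,b1,(b0+b1)/2,np.linalg.norm(b1-b0)); print("red d",np.linalg.norm(red-k),red)
print("fork",fork,"post",post,"hinge",hinge,np.linalg.norm(post-hinge))
yaw=lambda v:np.arctan2(v[0],-v[1])   # -y local
print("yaw reg",yaw(red-k),yaw(k-fork),"bar yaw",yaw(b1-b0),"pump",yaw(hinge-post))
st=telemetry.observe(); print(plan([k[0],k[1],.07+.159+.13],yaw(b1-b0),st), plan([k[0],k[1],.07+.159+.13],yaw(b1-b0)+np.pi/2,st))
E
```

```text
knob [0.45171348 0.27547018] bar [0.45730834 0.29227143] [0.44537484 0.25123062] [0.45134159 0.27175102] 0.04274057661259769
red d 0.03466694986165648 [0.45804209 0.24138578]
fork [0.43746725 0.33296314] post [ 0.40557015 -0.24361856] hinge [ 0.42926826 -0.3818876 ] 0.14028516424266033
yaw reg 0.18358389398464414 0.24289845317549544 bar yaw -0.28296880042274086 pump 0.16974201738616915
[-2.91053e+02 -8.30130e+01  4.50940e+01 -1.58000e-01] [-291.053  -83.013   45.094    1.413]
```

```bash
python3 -m crank '[[0.2,-25,-7,4,0.12],[0.2,-50,-14,8,0.24],[0.2,-75,-21,12,0.36],[0.2,-100,-28,15,0.48],[0.2,-125,-35,19,0.6],[0.2,-150,-42,23,0.72],[0.2,-175,-49,27,0.84],[0.2,-200,-57,31,0.96],[0.2,-225,-64,35,1.08],[0.2,-250,-71,39,1.2],[0.2,-275,-78,43,1.32],[0.2,-291,-83,45,1.413]]' 20; python3 - <<'E'
from h import *
from cell import telemetry,vision
c=vision.get_calibration("wrist"); p,d=vision.read_camera("wrist"); cv2.imwrite("pics/w1.png",p[:,:,::-1]); np.savez("w1.npz",p=p,d=d,**c)
st=telemetry.observe();print(st["tool_pos"],st["tool_rot"],st["contact_force"],st["qpos"])
E
```

```text
time: 1.1
tool_pos: [0.4532, 0.274, 0.3589]
tool_rot: [-3.141, 0.001, 1.281]
contact_force: [-0.5, -1.1, 0.3]
opening: 0.0553
grip_force: 0.0
[0.45460428 0.27273305 0.35858277] [3.14107904e+00 1.60883263e-03 1.27452815e+00] [ 1.57646191 -2.04752094 -0.33143593] [ 0.39617351  0.393058    1.58130777 -0.00170255  1.16785919  0.69310938]
```

View pics/w1.png

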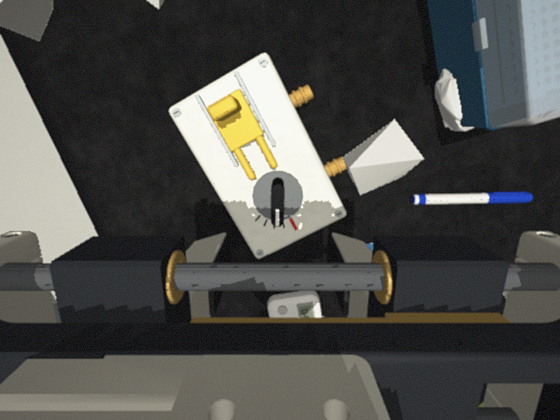

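The wrist view shows the knob disc at about (278,195) with its bar upright in the image, so the gripper is aligned with it. The red mark is at (296,223), the yellow tab at (224,105) and the block corners at (265,54), (170,109), (262,257) and (343,213).

```bash
python3 - <<'E'
from h import *
from cell import telemetry
f=np.load("w1.npz"); p=f["p"]; cal=(f["camera_matrix"],f["rvec"],f["tvec"])
H,S,V=cv2.split(cv2.cvtColor(p,cv2.COLOR_RGB2HSV))
def rect(name,m,box,z):
    b=np.zeros(m.shape,np.uint8);u0,v0,u1,v1=box;b[v0:v1,u0:u1]=255
    c=max(cv2.findContours(m.astype(np.uint8)&b,0,2)[0],key=cv2.contourArea); r=cv2.minAreaRect(c)
    w=np.array([ray(a,z,*cal)[:2] for a in cv2.boxPoints(r)]); e=np.roll(w,-1,0)-w
    print(name,np.round(r[0],1),"cen",w.mean(0).round(4),"len",np.linalg.norm(e[:2],axis=1).round(4),"ang",np.arctan2(e[:2,1],e[:2,0]).round(3)); return w.mean(0)
bar=rect("bar",(V<60),(262,172,294,232),.08)
k=rect("disc",(S<60)&(V<150),(245,165,310,202),.045)
y=rect("lock",(H>18)&(H<35)&(S>120),(190,70,290,190),.055)
red=rect("red",((H<8)|(H>172))&(S>110),(280,205,315,240),.04)
c=[ray(a,.04,*cal)[:2] for a in [(265,54),(170,109),(262,257),(343,213)]]
C=np.mean(c,0); v=(c[2]-c[1]+c[3]-c[0])/2; yaw=np.arctan2(v[0],-v[1])
print("reg",C,"yaw",yaw,"len",np.linalg.norm(v),np.linalg.norm(c[0]-c[1]))
u=v/np.linalg.norm(v); print("knob from reg",C+.035*u,"tab",C+(.035-.094)*u,"yaw disc-red",np.arctan2(*( (red-C)*[1,-1])))
st=telemetry.observe(); print(st["tool_pos"],st["tool_rot"][2],plan([*(C+.035*u),.229],st["tool_rot"][2],st))
E
```

```text
bar [277.  201.5] cen [0.4517 0.2766] len [0.0105 0.0436] ang [-0.29  -1.857]
disc [277.  186.5] cen [0.4535 0.2831] len [0.0476 0.0297] ang [-0.29  -1.842]
lock [243.7 135.2] cen [0.4386 0.3393] len [0.0348 0.0769] ang [ 0.194 -1.339]
red [292.8 223.6] cen [0.4577 0.2392] len [0.0028 0.0139] ang [ 0.195 -1.407]
reg [0.44533923 0.30875281] yaw 0.20624529068948563 len 0.17368469212943602 0.10316572513650944
knob from reg [0.45250674 0.27449458] tab [0.43325684 0.36650241] yaw disc-red 0.17617466659152042
[0.45460428 0.27273305 0.35858277] 1.2745281507926811 [  1.072  -2.52  129.583  -0.   ]
```

```bash
python3 -m crank '[[0.0,0,0,20,0],[0.0,0,0,50,0],[0.0,0,0,85,0],[0.0,0,0,110,0],[0,0,0,129,0],[0,0,0,129,0]]' 20; python3 -m crank '[[-0.4,0,0,0,0],[-0.8,0,0,0,0],[-1,0,0,0,0],[-1,0,0,0,0],[-1,0,0,0,0],[-1,0,0,0,0]]' 20
```

```text
time: 1.65
tool_pos: [0.4502, 0.2752, 0.2268]
tool_rot: [-3.135, 0.005, 1.289]
contact_force: [-1.5, -1.2, 0.7]
opening: 0.0458
grip_force: 0.0
time: 2.15
tool_pos: [0.4519, 0.2757, 0.2316]
tool_rot: [3.14, -0.001, 1.288]
contact_force: [0.5, 1.0, 4.3]
opening: 0.0119
grip_force: 20.0
```

```bash
python3 -m crank '[[-1,0,0,0,-0.06],[-1,0,0,0,-0.12],[-1,0,0,0,-0.18],[-1,0,0,0,-0.24],[-1,0,0,0,-0.3],[-1,0,0,0,-0.36],[-1,0,0,0,-0.42],[-1,0,0,0,-0.485],[-1,0,0,0,-0.485],[-1,0,0,0,-0.485],[-1,0,0,0,-0.485],[-1,0,0,0,-0.485]]'; python3 -m crank '[[0,0,0,0,0],[0,0,0,0,0],[0,0,0,0,0],[0,0,0,-30,0],[0,0,0,-70,0],[0,0,0,-110,0],[0,0,0,-130,0],[0,0,0,-130,0],[0,0,0,-130,0]]'; python3 - <<'E'
from h import *
from cell import telemetry,vision
st=telemetry.observe();c=vision.get_calibration("wrist"); p,d=vision.read_camera("wrist"); cv2.imwrite("pics/w2.png",p[:,:,::-1]); np.savez("w2.npz",p=p,d=d,**c)
print(st["tool_pos"],st["tool_rot"],st["time"])
E
```

```text
time: 3.15
tool_pos: [0.4513, 0.2758, 0.2316]
tool_rot: [-3.141, -0.001, 1.773]
contact_force: [-5.2, 0.3, 6.1]
opening: 0.0117
grip_force: 20.0
time: 3.9
tool_pos: [0.4518, 0.2756, 0.3617]
tool_rot: [3.139, -0.001, 1.773]
contact_force: [0.8, 0.2, -0.5]
opening: 0.0458
grip_force: 0.0
[0.45183313 0.27556494 0.36174952] [ 3.13879430e+00 -5.50213921e-04  1.77272325e+00] 3.9
```

View pics/w2.png

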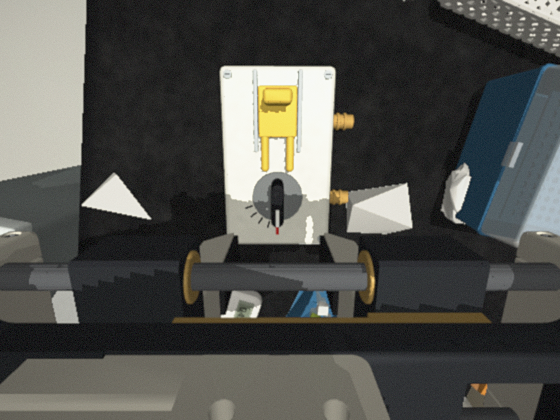

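The pointer now lines up with the red mark at (277,230). The fork prongs are symmetric either side of the bar at (266,165) and (290,165), and the tab is at (277,96).

```bash
python3 - <<'E'
from h import *
f=np.load("w2.npz"); cal=(f["camera_matrix"],f["rvec"],f["tvec"])
T=np.array([.4518,.2756]); y=1.773; ex=np.array([np.cos(y),np.sin(y)]); ey=np.array([np.sin(y),-np.cos(y)])
for n,uv,z in [("tabtop far",(277,88),.088),("tabtop near",(277,103),.088),("lock near L",(260,171),.055),("lock R",(294,171),.055),("lock far",(278,84),.055),("disc",(277,194),.045),("pointer end",(277,233),.08),("bar top",(277,180),.08),("red",(277.5,230),.04)]:
    d=ray(uv,z,*cal)[:2]-T; print(n,(1e3*d@ex).round(1),(1e3*d@ey).round(1))
E
```

```text
tabtop far 98.1 -0.9
tabtop near 86.7 -0.9
lock near L 26.5 -17.6
lock R 26.5 15.3
lock far 105.1 -0.1
disc 1.4 -1.2
pointer end -27.9 -1.2
bar top 22.2 -1.1
red -39.4 -0.7
```

```bash
python3 - <<'E'
from h import *
f=np.load("top0.npz"); W=pts(f["d"],f["camera_matrix"],f["rvec"],f["tvec"]).reshape(-1,3)
W=W[(W[:,2]<.5)&(W[:,2]>.09)&(W[:,0]>.25)&(W[:,0]<.62)&(W[:,1]>.2)&(W[:,1]<.6)]
print(len(W),W.min(0),W.max(0))
q=W[(W[:,0]<.56)]; print(len(q),q[:20].round(3))
W=pts(f["d"],f["camera_matrix"],f["rvec"],f["tvec"]).reshape(-1,3)
W=W[(W[:,2]<.5)&(W[:,2]>.09)&(W[:,0]>.2)&(W[:,0]<.62)&(abs(W[:,1])<.5)]; print("path",W[:,2].max(),W[W[:,2].argmax()])
E
python3 -m crank '[[-0.5,30,1,0,0],[-1,60,0,0,0],[-1,95,-1,0,0],[-1,127,-1,0,0],[-1,127,-1,0,0],[-1,127,-1,30,0],[-1,127,-1,65,0],[-1,127,-1,100,0],[-1,127,-1,119,0],[-1,127,-1,119,0],[-1,127,-1,119,0]]'
```

```text
2004 [0.25003086 0.36348046 0.09002193] [0.59877139 0.59999479 0.45237363]
1728 [[0.56  0.596 0.236]
 [0.56  0.594 0.236]
 [0.557 0.598 0.237]
 [0.557 0.596 0.236]
 [0.557 0.594 0.236]
 [0.558 0.596 0.227]
 [0.559 0.594 0.226]
 [0.56  0.596 0.219]
 [0.555 0.598 0.236]
 [0.555 0.595 0.238]
 [0.555 0.594 0.236]
 [0.555 0.592 0.235]
 [0.556 0.594 0.228]
 [0.556 0.592 0.226]
 [0.558 0.595 0.216]
 [0.557 0.592 0.218]
 [0.559 0.595 0.207]
 [0.56  0.596 0.2  ]
 [0.553 0.598 0.237]
 [0.553 0.597 0.233]]
path 0.49952597354913597 [0.20945272 0.43982529 0.49952597]
time: 4.87
tool_pos: [0.4251, 0.3992, 0.2399]
tool_rot: [-3.137, 0.002, 1.773]
contact_force: [0.7, 0.1, 1.3]
opening: -0.0
grip_force: 0.0
```

```bash
python3 -m crank '[[-1,-8,0,0,0],[-1,-16,0,0,0],[-1,-20,0,0,0],[-1,-24,0,0,0],[-1,-28,0,0,0],[-1,-32,0,0,0],[-1,-36,0,0,0],[-1,-39,0,0,0],[-1,-42,0,0,0],[-1,-45,0,0,0],[-1,-45,0,0,0],[-1,-45,0,0,0]]'; python3 -m crank '[[-1,-1,0,0,0],[-1,-2,0,0,0],[-1,-3,0,0,0],[-1,-3,0,0,0]]'
```

```text
time: 5.87
tool_pos: [0.4343, 0.3554, 0.2415]
tool_rot: [-3.141, 0.001, 1.773]
contact_force: [-0.2, 0.6, 0.8]
opening: 0.0001
grip_force: 0.0
time: 6.2
tool_pos: [0.4347, 0.3528, 0.2416]
tool_rot: [-3.141, -0.0, 1.773]
contact_force: [-1.2, 1.9, -0.1]
opening: 0.0004
grip_force: 1.0
```

```bash
python3 -m crank '[[-1,-1,0,0,0],[-1,-2,0,0,0],[-1,-3,0,0,0],[-1,-3,0,0,0]]'; python3 -m crank '[[-1,-1,0,0,0],[-1,-2,0,0,0],[-1,-3,0,0,0],[-1,-3,0,0,0]]'
```

```text
time: 6.53
tool_pos: [0.4348, 0.3517, 0.2419]
tool_rot: [3.141, -0.005, 1.772]
contact_force: [-4.2, 14.0, -2.7]
opening: 0.0004
grip_force: 7.1
time: 6.87
tool_pos: [0.4349, 0.3507, 0.2421]
tool_rot: [3.14, -0.009, 1.772]
contact_force: [-7.7, 24.3, -3.3]
opening: 0.0006
grip_force: 13.2
```

```bash
python3 -m crank '[[-1,6,0,0,0],[-1,14,0,0,0],[-1,14,0,-40,0],[-1,14,0,-80,0],[-0.6,14,0,-120,0],[-0.5,14,0,-120,0],[-0.4,14,0,-120,0]]'; python3 - <<'E'
from h import *
from cell import telemetry,vision
st=telemetry.observe();c=vision.get_calibration("wrist"); p,d=vision.read_camera("wrist"); 
t,_=vision.read_camera("top"); o=np.hstack([cv2.resize(t[190:285,345:455],None,fx=3,fy=3,interpolation=2),cv2.resize(p[:,140:420],None,fx=.678,fy=.678)[:285]]); cv2.imwrite("pics/w3.png",o[:,:,::-1])
print(st["tool_pos"],st["tool_rot"],st["time"],st["opening"])
post=np.array([.4056,-.2436]); print(plan([*post,.36],.17+np.pi/2,st))
E
```

```text
time: 7.45
tool_pos: [0.4337, 0.3607, 0.3644]
tool_rot: [3.136, -0.001, 1.773]
contact_force: [-0.2, 0.0, -0.9]
opening: 0.0159
grip_force: 0.0
[0.4337336  0.36070868 0.36443308] [ 3.13590544e+00 -1.34672834e-03  1.77263955e+00] 7.45 0.01593000186341357
[-5.86400e+02 -1.48712e+02  4.43300e+00  3.20000e-02]
```

View pics/w3.png

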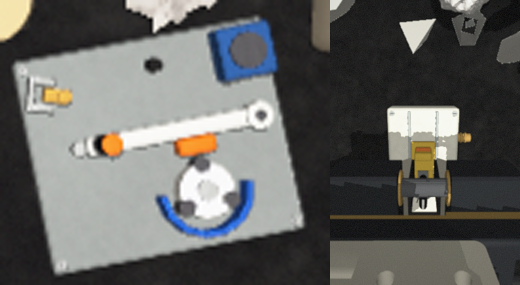

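```bash
python3 -m crank '[[-0.3,-30,-7,-10,0],[-0.2,-70,-18,-20,0],[-0.1,-110,-28,-20,0],[0,-150,-38,-20,0],[0,-190,-48,-20,0],[0,-230,-58,-20,0],[0,-270,-68,-20,0],[0,-310,-78,-20,0],[0,-350,-88,-20,0],[0,-390,-98,-15,0],[0,-430,-109,-10,0],[0,-470,-119,-5,0]]'; python3 -m crank '[[0,-35,-8,3,0],[0,-70,-18,5,0],[0,-100,-26,7,0.02],[0,-116,-30,9,0.032],[0,-116,-30,9,0.032],[0,-116,-30,9,0.032]]'; python3 - <<'E'
from h import *
from cell import telemetry,vision
st=telemetry.observe();c=vision.get_calibration("wrist"); p,d=vision.read_camera("wrist"); cv2.imwrite("pics/w4.png",p[:,:,::-1]); np.savez("w4.npz",p=p,d=d,**c)
print(st["tool_pos"],st["tool_rot"],st["time"],st["qpos"])
E
```

```text
time: 8.55
tool_pos: [0.41, -0.1256, 0.3652]
tool_rot: [-3.139, -0.002, 1.773]
contact_force: [1.1, -0.1, -0.1]
opening: 0.046
grip_force: 0.0
time: 9.05
tool_pos: [0.4044, -0.2437, 0.356]
tool_rot: [-3.139, -0.003, 1.739]
contact_force: [-0.1, 0.0, 0.2]
opening: 0.046
grip_force: 0.0
[ 0.40441761 -0.24366435  0.35601792] [-3.13913536 -0.00322041  1.73894447] 9.05 [-7.04844150e-01  2.95764424e-01  1.73764353e+00  2.07775558e-04
  1.11223126e+00 -8.73088601e-01]
```

View pics/w4.png

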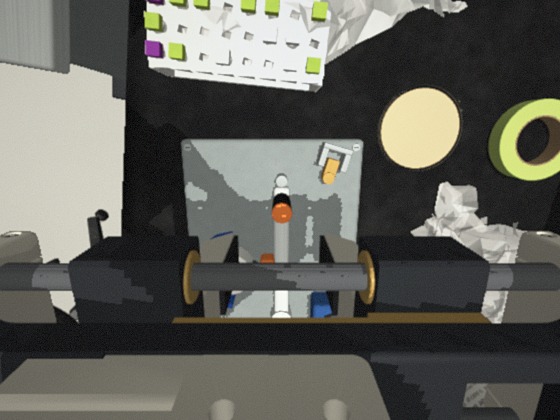

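The wrist view shows the orange post top at (281,213), centred between the fingers, with the arm bar straight below it in the image. The click pawl guide is at (335,160).

```bash
python3 - <<'E'
from h import *
f=np.load("w4.npz"); cal=(f["camera_matrix"],f["rvec"],f["tvec"])
p=f["p"]; H,S,V=cv2.split(cv2.cvtColor(p,cv2.COLOR_RGB2HSV)); m=np.zeros(H.shape,bool); m[200:226,268:296]=1; m&=(H<15)&(S>150)&(V>120)
v,u=np.nonzero(m); c=((u.min()+u.max())/2,(v.min()+v.max())/2); print(c,len(u),np.ptp(u),np.ptp(v))
P=ray(c,.089,*cal); y=1.739; d=(P[:2]-[.4044,-.2437])*1e3
print(P,d@[np.cos(y),np.sin(y)],d@[np.sin(y),-np.cos(y)])
th=np.array([.1,.2,.3,.4,.45]); print(np.c_[th,140*(np.cos(th)-1),140*np.sin(th)].round(1))
E
python3 -m crank '[[0,0,0,25,0],[0,0,0,55,0],[0,0,0,85,0],[0,0,0,110,0],[0,0,0,124,0],[0,0,0,124,0]]'
```

```text
(np.float64(281.5), np.float64(212.5)) 309 19 19
[ 0.40621513 -0.24626429  0.089     ] -2.831972973902429 1.3602187209054746
[[  0.1  -0.7  14. ]
 [  0.2  -2.8  27.8]
 [  0.3  -6.3  41.4]
 [  0.4 -11.1  54.5]
 [  0.4 -13.9  60.9]]
time: 9.6
tool_pos: [0.4042, -0.2411, 0.2309]
tool_rot: [-3.137, -0.006, 1.743]
contact_force: [0.2, 0.3, -0.4]
opening: 0.0459
grip_force: 0.0
```

```bash
python3 - <<'E'
from h import *
f=np.load("top0.npz"); W=pts(f["d"],f["camera_matrix"],f["rvec"],f["tvec"]).reshape(-1,3)
W=W[(W[:,2]<.5)&(W[:,2]>.03)&(W[:,0]>.5)&(W[:,0]<.6)&(W[:,1]>-.35)&(W[:,1]<-.15)]; print(len(W),W.max(0))
E
python3 -m crank '[[-0.2,-3,1,0,0],[-0.6,-3,1,0,0],[-1,-3,1,0,0],[-1,-3,1,0,0],[-1,-3,1,0,0]]' 15
```

```text
988 [ 0.59989184 -0.19917722  0.05828298]
time: 10.02
tool_pos: [0.4066, -0.2461, 0.2346]
tool_rot: [3.14, 0.001, 1.741]
contact_force: [0.9, -0.3, 1.4]
opening: 0.0177
grip_force: 15.1
```

Gripped at 17.7 mm, which matches the 18 mm post. Next I follow the arc.

```bash
python3 -m crank '[[-1,0,7,0,0.05],[-1,-1,14,0,0.1],[-1,-1.5,21,0,0.15],[-1,-3,28,0,0.2],[-1,-4.5,35,0,0.25],[-1,-6,41,0,0.3],[-1,-8.5,48,0,0.35],[-1,-11,54.5,0,0.4],[-1,-14,61,0,0.45],[-1,-14.5,62,0,0.46],[-1,-14.5,62,0,0.46],[-1,-14.5,62,0,0.46]]'; python3 -m crank '[[-1,0,0,0,0],[-1,0,0,0,0],[-1,0,0,0,0],[-1,0,0,0,0]]'; python3 - <<'E'
from h import *
from cell import telemetry,vision
st=telemetry.observe(); d=(st["tool_pos"][:2]-[.4066,-.2461])*1e3; y=1.741
print("arm",np.arcsin(d@[np.sin(y),-np.cos(y)]/140), d@[np.cos(y),np.sin(y)])
p,_=vision.read_camera("top"); o=np.hstack([cv2.resize(p[190:285,345:455],None,fx=3,fy=3),cv2.resize(p[190:265,120:210],None,fx=4,fy=4)[:285]]); cv2.imwrite("pics/end.png",o[:,:,::-1])
E
```

```text
time: 11.02
tool_pos: [0.4693, -0.2497, 0.2344]
tool_rot: [-3.14, 0.0, 1.281]
contact_force: [-5.9, 1.0, 6.1]
opening: 0.0175
grip_force: 15.0
time: 11.35
tool_pos: [0.4691, -0.2497, 0.2344]
tool_rot: [-3.139, 0.0, 1.281]
contact_force: [-6.1, 1.0, 5.6]
opening: 0.0177
grip_force: 15.0
arm 0.450889668815405 -14.16497460886638
```

View pics/end.png

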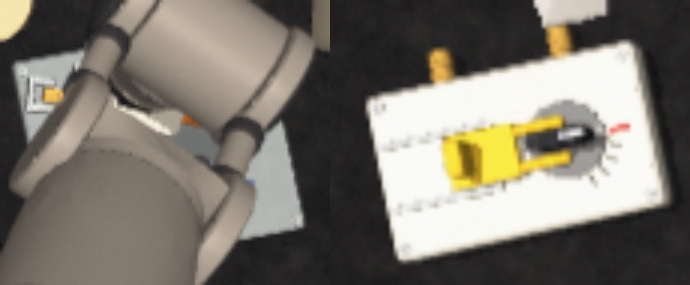

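The right panel shows the fork over the knob with the pointer on the red mark. The tensioner arm is held at about 0.45 rad, with about 6 N of spring force.

```bash
python3 -c "
from cell import ticket; print(ticket.hand_in())"
```

```text
the job is handed in; nothing more can be done
None
```

I handed the job in at about 11.4 s, but the hand-in returned no verdict: the knob is on the red mark, the lock is pushed to its end stop over it, and the fingers hold the tensioner arm at about 0.45 rad, past its click.

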